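# Teach the touch slider of a spectrophotometer control unit

## Task

Calibrate the curved touch slider on the loose control unit beside the spectrophotometer: with the closed fingertips touch its blue end, then slide lightly along the strip, over every black piece and white mark in turn, to the green end. Finish while still holding the fingertips lightly on the green mark, so that the strip stays slightly pressed. Press gently throughout, do not lift or shove the unit, and leave the cuvette standing in it and everything around it alone.

Things in the scene. Friction and masses are not known exactly. Their poses are not given: they have to be found in the camera images.
- unit: slider unit: loose off-white case, about 1 kg, 130 mm (its x) by 250 mm (its y), deck 30 mm above the table, lying at any yaw. Origin: centre of its underside, z up. Its deck bears the raised curved strip (see arc) and, inside the curve at x = -42 mm, y = 0, a black socket 23 mm square and 14 mm high; the cuvette in it reaches 81 mm above the table
- arc (a point): centre of the strip's arc, at x = -75 mm, y = 0, 38 mm up in the unit's frame, axes as the unit's. The strip's middle line has a radius of 110 mm from -60 deg (blue end, to the unit's -y) through 0 deg (+x) to +60 deg (green end); it is 14 mm wide, its flat top 8 mm above the deck, black with blue, white and green marks
- strip (a joint): how far the whole curved strip is pressed down, in m: 0 at rest (top 38 mm above the table), 0.005 at its firm stop. The strip moves straight down as one piece on a light spring: about 0.5 N starts it, then 1.2 N per mm, about 6.5 N at the stop; it rises again when released
- mark1: mark 1 of the strip, blue (start), 14 mm by 14 mm, flush with the strip's top, at -60 degrees of the arc. Origin: centre of its top face (38 mm above the table at rest); its x points outward from the arc's centre, its y along the arc towards the green end, z up
- mark2: mark 2 of the strip, white, 14 mm by 14 mm, flush with the strip's top, at -30 degrees of the arc. Origin: centre of its top face (38 mm above the table at rest); its x points outward from the arc's centre, its y along the arc towards the green end, z up
- mark3: mark 3 of the strip, white, in the middle of the arc, 14 mm by 14 mm, flush with the strip's top, at 0 degrees of the arc. Origin: centre of its top face (38 mm above the table at rest); its x points outward from the arc's centre, its y along the arc towards the green end, z up
- mark4: mark 4 of the strip, white, 14 mm by 14 mm, flush with the strip's top, at 30 degrees of the arc. Origin: centre of its top face (38 mm above the table at rest); its x points outward from the arc's centre, its y along the arc towards the green end, z up
- mark5: mark 5 of the strip, green (finish), 14 mm by 14 mm, flush with the strip's top, at 60 degrees of the arc. Origin: centre of its top face (38 mm above the table at rest); its x points outward from the arc's centre, its y along the arc towards the green end, z up
- link1: black piece of the strip between mark 1 and mark 2, 43 mm long along the arc, 14 mm wide, flush with the marks. Origin: centre of its top face; axes as for the marks
- link2: black piece of the strip between mark 2 and mark 3, 43 mm long along the arc, 14 mm wide, flush with the marks. Origin: centre of its top face; axes as for the marks
- link3: black piece of the strip between mark 3 and mark 4, 43 mm long along the arc, 14 mm wide, flush with the marks. Origin: centre of its top face; axes as for the marks
- link4: black piece of the strip between mark 4 and mark 5, 43 mm long along the arc, 14 mm wide, flush with the marks. Origin: centre of its top face; axes as for the marks
- cuvette: clear cuvette, 12.5 mm square, 51 mm tall with an orange cap, standing in the unit's socket; bystander, loose. Origin: centre of its underside, z up
- vial: amber vial with black cap, 28 mm diameter, 60 mm tall, on the table close to the unit's -x long side (inside the curve); bystander, loose. Origin: centre of its underside, z up
- can: bare steel can, 66 mm diameter, 100 mm tall; bystander, loose. Origin: centre of its underside, z up
- reagent: amber reagent bottle, 60 mm diameter, 130 mm tall; bystander, loose. Origin: centre of its underside, z up
- jar: clear jar with a white lid, 64 mm diameter, 80 mm tall; bystander, loose. Origin: centre of its underside, z up
- mouse: off-white computer mouse, about 100 x 60 x 32 mm; bystander, loose. Origin: centre of its underside, z up
- mount: black lens mount on a post, base 70 x 50 mm, 105 mm tall; bystander, loose. Origin: centre of its underside, z up

How it is judged:
On the way, in this order (a step that is already met when the one before it is completed fails the run):
1. the fingertips touch the blue mark (contact force between the fingers and mark1 above 0.3 N), for 0.04 s.
2. the fingertips slide on along the black piece between the blue mark and the first white mark (contact force between the fingers and link1 above 0.3 N and contact force between the fingers and mark1 below 0.05 N and contact force between the fingers and mark2 below 0.05 N), for 0.04 s.
3. the fingertips touch the first white mark (contact force between the fingers and mark2 above 0.3 N), for 0.04 s.
4. the fingertips slide on along the black piece between the first white mark and the second white mark (contact force between the fingers and link2 above 0.3 N and contact force between the fingers and mark2 below 0.05 N and contact force between the fingers and mark3 below 0.05 N), for 0.04 s.
5. the fingertips touch the second white mark (contact force between the fingers and mark3 above 0.3 N), for 0.04 s.
6. the fingertips slide on along the black piece between the second white mark and the third white mark (contact force between the fingers and link3 above 0.3 N and contact force between the fingers and mark3 below 0.05 N and contact force between the fingers and mark4 below 0.05 N), for 0.04 s.
7. the fingertips touch the third white mark (contact force between the fingers and mark4 above 0.3 N), for 0.04 s.
8. the fingertips slide on along the black piece between the third white mark and the green mark (contact force between the fingers and link4 above 0.3 N and contact force between the fingers and mark4 below 0.05 N and contact force between the fingers and mark5 below 0.05 N), for 0.04 s.
9. the fingertips touch the green mark (contact force between the fingers and mark5 above 0.3 N), for 0.04 s.
At the end, for the whole second after the job is handed in: The fingertips rest on the green mark with at least 0.3 N and less than 12 N on the unit, the strip pressed down at least 0.4 mm, the unit at rest on the table within 20 mm of where it started, every bystander within 20 mm of its start (the cuvette 24 mm) (contact force between the fingers and mark5 above 0.3 N and contact force between the fingers and unit below 12 N and value of joint strip above 0.0004 m and height (world z) of unit below 0.01 m and distance of each of unit, vial, can, reagent, jar, mouse, mount from where it was at the start of the episode below 0.02 m and linear speed of unit below 0.02 m/s and distance of cuvette from where it was at the start of the episode below 0.024 m); the arm keeps its last pose, push and grip.
It fails at once if the slider unit is lifted, tipped or shoved more than 20 mm (height (world z) of unit above 0.01 m or angle between unit's own z axis and vertical above 0.12 rad or distance of unit from where it was at the start of the episode above 0.02 m).
It fails at once if the fingers press on the slider unit with more than 18 N (contact force between the fingers and unit above 18 N).
It fails at once if a bystander is moved, lifted or knocked by more than 20 mm (distance of any of vial, can, reagent, jar, mouse, mount from where it was at the start of the episode above 0.02 m or distance of cuvette from where it was at the start of the episode above 0.024 m).
It also fails if it takes over 45 s, if anything falls off the work surface, if the arm or the gripper's body presses on something with over 40 N, if the wrist force passes 120 N, or if a joint passes its speed limit or range.

## Robot

A 7-joint arm with a two-finger parallel gripper is mounted at the origin on the work surface. World frame = base frame: x ahead of the robot, y to its left, z up, the work surface at z = 0. Lengths are in m, angles in rad, forces in N, time in s.
With the tool pointing down it reaches from about 0.4 to 0.875 m from the base axis. Payload 4.4 kg.
Tool frame: the origin (TCP) lies at the very end of the fingers, on their centre line; the grasp point (between the pads) lies 19 mm behind it; z points along the fingers, y is the line along which they close (so a half turn about z gives the same grasp; the last joint's range is limited). The gripper opens to 85 mm and grips with 20 to 120 N. Pads are 22 mm wide; open, the fingers measure 114 mm over their backs; the gripper's body (76 mm by 85 mm) begins 54 mm behind the grasp point. The pads swing forward as they close: fully open they stand 13 mm farther back than shut.
Start: joints at [-1.306, 0.628, 0.038, 1.517, -0.027, 0.996, -0.02], TCP at [0.211, 0.615, 0.231] pointing down, gripper open.
Joint ranges: [-3.06, 3.06], [-0.37, 2.12], [-1.25, 1.32], [0.18, 2.47], [-1.1, 4.24], [0.23, 1.98], [-2.94, 2.94]. Speed limits (rad/s): [2.57, 2.57, 3.14, 3.14, 3.14, 3.14, 3.14].

## Interface

Orientations are given as a 3x3 rotation matrix whose columns are the frame's x, y, z axes.
In Python, from workcell import status, vision, job gives the robot as it stands.
- The arm moves only by the tool servo_tool, never from a script. Its argument "commands" is a list of rows, each an object of numbers: "x", "y", "z": the shift along the tool's x, y, z in cm; "spin": the turn about the tool's z in degrees; "grip": the finger opening in cm, from 0 to 8.54. In form: [{"x": .., "y": .., "z": .., "spin": .., "grip": ..}, ...]. A call has 1 to 8 rows; each row is the pose to reach, as a shift and turn from the pose commanded when the call began, along the tool's axes at that moment; what a row does not reach only later rows make up. A row lasts 1/8 s, in which the tool goes at most 62.5 mm and 10.7 degrees, less where a joint would pass 70% of its speed; a pose out of reach is approached as far as the arm can. A call with a gripper value outside its range is refused whole. The fingers move at their own pace and stop on an object; "squeeze" is the grip in N (left out, the last holds). Time passes only in rows, so rows that repeat a pose let the fingers close. It gives the time, the measured TCP pose, the force, the opening and the grip force at its end, in the units of the state.
- status.get_state(): the state, without advancing time (a new reading comes with each control period).
- vision.snapshot(name): name is "side" or "top" or "wrist"; returns a dict with "img" (400x640x3 uint8, red, green, blue), "fx", "fy", "cx", "cy" (pixels), "world_to_cam" (4x4, takes a point from world to camera coordinates). Camera axes: x right, y down, z forward; pixel columns grow to the right and rows downward; lengths in m; the calibration is good to about 2 mm. A picture is of the moment at which its call begins. There is no depth.
- job.close_job(): hands the job in; it is judged then, once.
Trained networks look in the newest picture that a camera, given by its name, has taken for a name from the list of things; names that differ only in an ending like _2 or _b are one class to them, and where a whole thing is asked for, a point or a joint stands for the part that bears it (a point fixed in the world has none). Each returns a list of dicts, best first, with "score" (0 to 1); they miss things now and then, are a little off and sometimes report something else, mostly with a low value. They report only what shows in the picture. A call takes as long as a camera call.
- vision.trace(name, camera): "pixels" (400x640 bool, what is visible of it) and "at" ([column, row] in pixels, amid what is visible of it).
The state is a dict: "time_s": time; "joint_positions": joint angles; "joint_velocities": joint speeds; "joint_torque": joint torques, N m; "ee_pos": TCP position; "eef_rot": TCP orientation; "ft_force": force on the tool from outside, world axes, zero at the start; "torque": the same for the moment, N m; "grip_width": opening from 0.0 (shut) to 1.0 (fully open); "grip_force": force on a finger pad.
Only numpy, scipy, OpenCV 4.12 (cv2) and the standard library are available. Lean on these libraries where they do the work, as an engineer would, in place of code of your own. Each camera call takes 0.05 s, during which the arm holds its last target. There are 200 camera calls.

## Working session

There is one attempt and no reset: what is moved stays moved. The work goes in short steps, Python scripts to look and compute and a tool call to move; the robot and the scene stay as the last step left them, time stands still between calls to the robot, and variables do not carry over. Pictures are saved under pics/ and viewed, at most 10 in all, crops included, and the job is handed in when it is done.

Besides the shell and the picture viewer there is one more tool, called after "Call:" as a command line: name --argument value ..., lists and objects as JSON in quotes. servo_tool: Moves the arm, as the interface text tells. Its arguments: {"type":"object","properties":{"commands":{"type":"array"},"squeeze":{"type":"number"}},"required":["commands"]}

```bash
mkdir -p pics; cat > h.py <<'E'
import numpy as np, cv2
from workcell import status, vision, job
def snap(n):
    s=vision.snapshot(n); return s
def ray(s,px,z):
    M=np.array(s["world_to_cam"]);R=M[:3,:3];t=M[:3,3]
    c=-R.T@t; d=R.T@np.array([(px[0]-s["cx"])/s["fx"],(px[1]-s["cy"])/s["fy"],1])
    return c+d*(z-c[2])/d[2]
def proj(s,p):
    M=np.array(s["world_to_cam"]);q=M[:3,:3]@np.array(p)+M[:3,3]
    return np.array([s["fx"]*q[0]/q[2]+s["cx"],s["fy"]*q[1]/q[2]+s["cy"]])
E
python3 - <<'E'
from h import *
st=status.get_state();print(st["time_s"],st["ee_pos"],st["eef_rot"],st["ft_force"])
for c in ["top","side"]:
    s=snap(c);cv2.imwrite(f"pics/{c}0.png",s["img"][:,:,::-1])
    for n in ["unit","mark1","mark2","mark3","mark4","mark5","cuvette","vial"]+(["can","reagent","jar","mouse","mount"] if c=="top" else []):
        for r in vision.trace(n,c)[:3]:
            z=.038 if "mark" in n else 0.03
            m=r["pixels"];a=np.argwhere(m).mean(0)[::-1]
            print(c,n,round(r["score"],2),np.round(r["at"]),m.sum(),ray(s,a,z).round(4))
E
```

```text
0.0 [0.21087895 0.61416742 0.2303956 ] [[-9.45793979e-01  3.24766676e-01 -5.96568010e-04]
 [ 3.24767223e-01  9.45792235e-01 -1.81650137e-03]
 [-2.57097212e-05 -1.91178180e-03 -9.99998172e-01]] [-0.11388467 -0.95891057  0.46397359]
top unit 0.71 [330. 173.] 3715 [ 0.5835 -0.0249  0.03  ]
top vial 0.45 [316. 147.] 100 [0.6743 0.0289 0.03  ]
top can 0.74 [456. 202.] 648 [ 0.4994 -0.3673  0.03  ]
top can 0.63 [343. 178.] 382 [ 0.5832 -0.0384  0.03  ]
top reagent 0.83 [204. 255.] 509 [0.3473 0.347  0.03  ]
top jar 0.79 [208. 201.] 477 [0.509  0.3393 0.03  ]
top mouse 0.84 [219. 152.] 605 [0.6541 0.3223 0.03  ]
top mount 0.94 [453. 154.] 437 [ 0.6421 -0.369   0.03  ]
side unit 0.95 [340. 213.] 3796 [ 0.5699 -0.0402  0.03  ]
side cuvette 0.48 [339. 190.] 66 [0.6367 0.0416 0.03  ]
side vial 0.43 [349. 187.] 172 [0.6779 0.0339 0.03  ]
```

```bash
python3 - <<'E'
import cv2
a=cv2.imread("pics/top0.png")[110:240,180:480];b=cv2.imread("pics/side0.png")[140:270,220:460]
cv2.imwrite("pics/topc.png",cv2.resize(a,None,fx=2.6,fy=2.6,interpolation=2))
cv2.imwrite("pics/sidec.png",cv2.resize(b,None,fx=3.3,fy=3.3,interpolation=2))
E
```

```text
(no output)
```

View pics/topc.png

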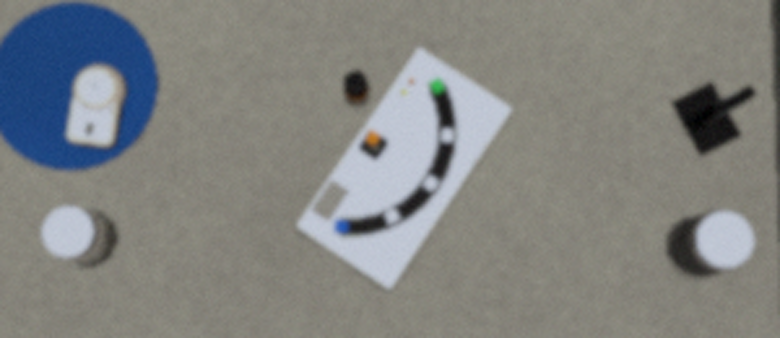

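View pics/sidec.png

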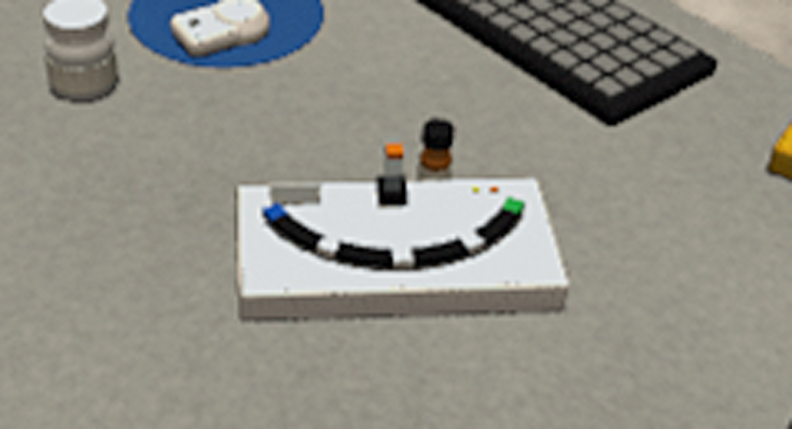

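The top crop shows the unit tilted. In crop pixels, blue is at about (342,227), the whites at (392,216), (432,184) and (447,135), and green at (437,87); cuvette and vial sit on the inner side. The side view agrees, with blue at (274,212) and green at (514,206). I'll fit the pose from these marks.

```bash
cat >> h.py <<'E'
from scipy.optimize import least_squares
A=np.radians([-60,-30,0,30,60])
def upt(q,u):
    c,s=np.cos(q[2]),np.sin(q[2]); return np.array([q[0]+c*u[0]-s*u[1],q[1]+s*u[0]+c*u[1],u[2]])
def mark(q,a,r=.11,z=.038): return upt(q,[-.075+r*np.cos(a),r*np.sin(a),z])
def fit(obs,q0):  # obs: list of (snap, dict angle->pixel)
    f=lambda q:np.concatenate([proj(s,mark(q,a))-p for s,d in obs for a,p in d])
    r=least_squares(f,q0,loss="soft_l1"); return r.x,f(r.x).reshape(-1,2)
def blob(img,col):
    h=cv2.cvtColor(img,cv2.COLOR_RGB2HSV)
    lo,hi={"b":((105,120,80),(125,255,255)),"g":((45,120,60),(80,255,255))}[col]
    m=cv2.inRange(h,lo,hi);n,l,st,c=cv2.connectedComponentsWithStats(m)
    return [(st[i,4],c[i].round(2)) for i in range(1,n) if st[i,4]>5]
E
python3 - <<'E'
from h import *
S={c:snap(c) for c in ["top","side"]}
tp=[(x/2.6+180-.3,y/2.6+110-.3) for x,y in [(342,227),(392,216),(432,184),(447,135),(437,87)]]
sp=[(x/3.3+220-.3,y/3.3+140-.3) for x,y in [(274,212),(328,247),(403,256),(475,242),(514,206)]]
for c in S: print(c,blob(S[c]["img"],"b"),blob(S[c]["img"],"g"))
T=(S["top"],list(zip(A,tp)));D=(S["side"],list(zip(A,sp)))
for o in ([T],[D],[T,D]):
    q,r=fit(o,[.58,-.03,-2.1]);print(q.round(4),np.degrees(q[2]).round(1),r.round(1).tolist())
for a in A: print(mark(q,a).round(4))
E
```

```text
top [(np.int32(1627), array([485.7,  52.7])), (np.int32(7), array([47.57, 87.29])), (np.int32(2572), array([205.07, 140.68])), (np.int32(20), array([311.9, 196.7]))] [(np.int32(19), array([347.89, 143.53]))]
side [(np.int32(1024), array([288.59, 143.1 ])), (np.int32(22), array([302.86, 203.95])), (np.int32(410), array([554.21, 233.31])), (np.int32(32), array([584.47, 239.31])), (np.int32(25), array([599.36, 248.36])), (np.int32(18), array([614.67, 257.56])), (np.int32(6), array([629.5, 266.5]))] [(np.int32(20), array([375.25, 202.2 ]))]
[ 0.5834 -0.0267 -2.1615] -123.8 [[0.0, -0.1], [0.2, 0.3], [-0.4, -0.2], [0.1, 0.2], [0.1, -0.2]]
[ 0.5822 -0.0295 -2.1659] -124.1 [[0.3, 0.3], [0.5, -0.4], [-0.0, 0.2], [-1.0, -0.1], [-0.0, 0.1]]
[ 0.5831 -0.0279 -2.1638] -124.0 [[0.3, -0.0], [0.5, 0.4], [-0.0, -0.1], [0.5, 0.3], [0.5, -0.1], [0.2, -0.1], [0.4, -0.8], [-0.1, -0.3], [-1.2, -0.6], [-0.2, -0.4]]
[0.5153 0.042  0.038 ]
[ 0.5262 -0.0139  0.038 ]
[ 0.5635 -0.0569  0.038 ]
[ 0.6174 -0.0754  0.038 ]
[ 0.6733 -0.0645  0.038 ]
```

The fit residuals are small and both cameras agree to about 3 mm. I'll move over the unit with the fingers closing.

Call:
servo_tool --commands '[{"x": -5,"y": -4.6,"grip": 0},{"x": -9.5,"y": -8.8,"grip": 0},{"x": -14,"y": -13,"grip": 0},{"x": -18.5,"y": -17.2,"grip": 0},{"x": -23,"y": -21.4,"grip": 0},{"x": -27.5,"y": -25.6,"grip": 0},{"x": -32,"y": -29.8,"grip": 0},{"x": -36.5,"y": -34,"grip": 0}]' --squeeze 20

```text
$.commands[0]: bad value
```

Call:
servo_tool --commands '[{"x": -4,"y": -4,"grip": 0},{"x": -7,"y": -7,"grip": 0},{"x": -10,"y": -9.5,"grip": 0},{"x": -10.9,"y": -10.2,"grip": 0},{"x": -10.9,"y": -10.2,"grip": 0},{"x": -10.9,"y": -10.2,"grip": 0}]'

```text
$.commands[0]: bad value
```

```bash
python3 - <<'E'
from h import *
st=status.get_state();print(st["time_s"],st["ee_pos"],st["eef_rot"].round(4) if hasattr(st["eef_rot"],"round") else st["eef_rot"],st["ft_force"],st["grip_width"])
s=snap("wrist");cv2.imwrite("pics/w0.png",s["img"][:,:,::-1])
print(blob(s["img"],"b"),blob(s["img"],"g"))
q=[0.5831,-0.0279,-2.1638]
for a in A: print(proj(s,mark(q,a)).round(1))
print("tcp px",proj(s,st["ee_pos"]))
E
```

```text
1.25 [0.21110213 0.61479003 0.23132338] [[-9.458e-01  3.248e-01 -0.000e+00]
 [ 3.248e-01  9.458e-01  1.000e-04]
 [ 0.000e+00  0.000e+00 -1.000e+00]] [-0.24583037  0.29837601 -0.03627768] 1.0011374149628
[] []
[ 27.1 481.5]
[-3.000e-01  4.947e+02]
[ -9.5 516.5]
[  0.6 540.4]
[ 25.8 559.9]
tcp px [320.91598566 251.79026592]
```

View pics/w0.png

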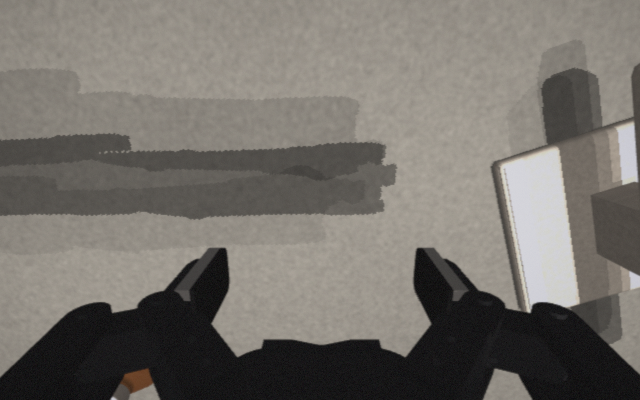

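The calls were refused and nothing moved, probably because every key is required. The wrist view shows the open fingers at columns 228 and 415, row 250. I'll retry with full rows.

Call:
servo_tool --commands '[{"x": -5,"y": -4.6,"z": 0,"spin": 0,"grip": 0},{"x": -9.5,"y": -8.8,"z": 0,"spin": 0,"grip": 0},{"x": -14,"y": -13,"z": 0,"spin": 0,"grip": 0},{"x": -18.5,"y": -17.2,"z": 0,"spin": 0,"grip": 0},{"x": -23,"y": -21.4,"z": 0,"spin": 0,"grip": 0},{"x": -27.5,"y": -25.6,"z": 0,"spin": 0,"grip": 0},{"x": -32,"y": -29.8,"z": 0,"spin": 0,"grip": 0},{"x": -36.5,"y": -34,"z": 0,"spin": 0,"grip": 0}]' --squeeze 20

```text
time_s: 2.3
ee_pos: [0.4469, 0.173, 0.2317]
eef_rot: [[-0.946, 0.325, 0.001], [0.325, 0.946, 0.001], [-0.001, 0.001, -1.0]]
ft_force: [0.6, 0.9, -0.2]
grip_width: -0.001
grip_force: 0.0
```

Call:
servo_tool --commands '[{"x": -4.5,"y": -2,"z": 0,"spin": 0,"grip": 0},{"x": -9,"y": -4,"z": 0,"spin": 0,"grip": 0},{"x": -13.5,"y": -6.2,"z": 0,"spin": 0,"grip": 0},{"x": -18,"y": -8.3,"z": 0,"spin": 0,"grip": 0},{"x": -22.5,"y": -10.4,"z": 0,"spin": 0,"grip": 0},{"x": -27,"y": -12.4,"z": 0,"spin": 0,"grip": 0},{"x": -27,"y": -12.4,"z": 0,"spin": 0,"grip": 0},{"x": -27,"y": -12.4,"z": 0,"spin": 0,"grip": 0}]'

```text
time_s: 3.3
ee_pos: [0.6604, -0.0297, 0.2309]
eef_rot: [[-0.946, 0.325, -0.001], [0.325, 0.946, 0.001], [0.001, 0.001, -1.0]]
ft_force: [0.5, -0.2, -0.5]
grip_width: -0.001
grip_force: 0.0
```

```bash
python3 - <<'E'
from h import *
st=status.get_state();print(st["time_s"],st["ee_pos"],st["ft_force"],st["grip_width"])
s=snap("wrist");cv2.imwrite("pics/w1.png",s["img"][:,:,::-1])
print(blob(s["img"],"b"),blob(s["img"],"g"))
q=[0.5831,-0.0279,-2.1638]
for a in A: print(proj(s,mark(q,a)).round(1))
print("tcp px",proj(s,st["ee_pos"]))
E
```

```text
3.3 [ 0.66039239 -0.02966706  0.23088623] [ 0.5187767  -0.15670747 -0.50613427] -0.0009242315603690381
[(np.int32(6100), array([601.67,  98.53])), (np.int32(234), array([344.38,  11.03]))] [(np.int32(95), array([297.37, 195.25]))]
[342.9   8.3]
[291.8  41. ]
[265.   94.1]
[267.5 150.2]
[295.1 194.7]
tcp px [320.91315763 251.80773448]
```

View pics/w1.png

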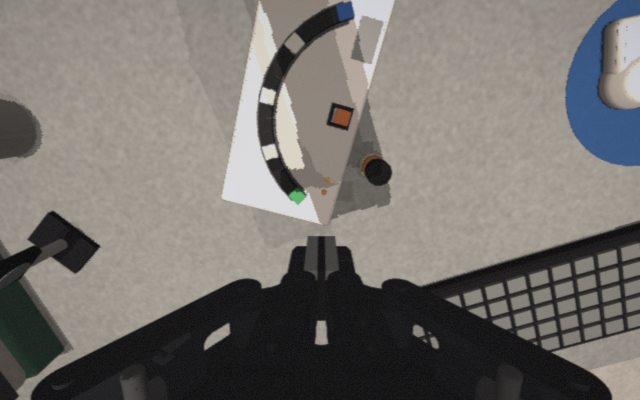

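The wrist view shows blue at (344,11), whites at (295,42), (268,96) and (269,152), and green at (297,196), all within about 2 px of the prediction. I'll refine the fit and work out the path.

```bash
python3 - <<'E'
from h import *
S={c:snap(c) for c in ["wrist","top","side"]}
W=(S["wrist"],list(zip(A,[(344.4,11),(295,42),(268.3,96),(269.5,151.8),(297.4,195.3)])))
tp=[(x/2.6+180-.3,y/2.6+110-.3) for x,y in [(342,227),(392,216),(432,184),(447,135),(437,87)]]
sp=[(x/3.3+220-.3,y/3.3+140-.3) for x,y in [(274,212),(328,247),(403,256),(475,242),(514,206)]]
q0=[0.5831,-0.0279,-2.1638]
qw,r=fit([W],q0);print(qw.round(4),r.round(1).tolist())
q,r=fit([W,(S["top"],list(zip(A,tp))),(S["side"],list(zip(A,sp)))],q0);print(q.round(4))
q=(q+qw)/2;print(q);np.save("q.npy",q)
st=status.get_state();R=np.array(st["eef_rot"]);p=np.array(st["ee_pos"]);print(p,st["ft_force"])
x=np.array([-.9458,.3248]);y=np.array([.3248,.9458]);prev=None
b=mark(q,A[0]);print("to blue",b,(b[:2]-p[:2])@x*100,(b[:2]-p[:2])@y*100)
for a in np.arange(-60,61,5):
    m=mark(q,np.radians(a))[:2];print(a,m.round(4),((m-b[:2])@x*100).round(2),((m-b[:2])@y*100).round(2))
E
```

```text
[ 0.5852 -0.0253 -2.1631] [[1.2, -0.8], [-0.6, 0.8], [-0.7, -0.3], [0.4, -0.2], [-0.1, 0.7]]
[ 0.5849 -0.0258 -2.1618]
[ 0.58504493 -0.02556077 -2.16247004]
[ 0.66042149 -0.02879773  0.23158003] [-0.45168084  0.36417121  0.3605513 ]
to blue [0.51713104 0.04417232 0.038     ] 15.922478125946984 2.2474329232356687
-60 [0.5171 0.0442] 0.0 0.0
-55 [0.5169 0.0346] -0.29 -0.91
-50 [0.5175 0.025 ] -0.66 -1.8
-45 [0.5189 0.0155] -1.1 -2.65
-40 [0.5212 0.0062] -1.62 -3.46
-35 [ 0.5243 -0.0029] -2.2 -4.22
-30 [ 0.5281 -0.0117] -2.85 -4.93
-25 [ 0.5327 -0.0201] -3.56 -5.58
-20 [ 0.538  -0.0281] -4.32 -6.16
-15 [ 0.544  -0.0356] -5.13 -6.67
-10 [ 0.5506 -0.0426] -5.98 -7.12
-5 [ 0.5578 -0.0489] -6.87 -7.48
0 [ 0.5655 -0.0546] -7.79 -7.77
5 [ 0.5737 -0.0596] -8.72 -7.98
10 [ 0.5823 -0.0639] -9.67 -8.1
15 [ 0.5912 -0.0674] -10.63 -8.14
20 [ 0.6005 -0.0701] -11.59 -8.1
25 [ 0.6099 -0.072 ] -12.54 -7.97
30 [ 0.6194 -0.0731] -13.48 -7.77
35 [ 0.629  -0.0733] -14.39 -7.48
40 [ 0.6386 -0.0727] -15.28 -7.11
45 [ 0.6481 -0.0713] -16.13 -6.66
50 [ 0.6574 -0.069 ] -16.94 -6.15
55 [ 0.6665 -0.0659] -17.7 -5.56
60 [ 0.6753 -0.0621] -18.41 -4.91
```

Call:
servo_tool --commands '[{"x": 5,"y": 0.7,"z": 0,"spin": 0,"grip": 0},{"x": 10,"y": 1.4,"z": 0,"spin": 0,"grip": 0},{"x": 15.9,"y": 2.2,"z": 0,"spin": 0,"grip": 0},{"x": 15.9,"y": 2.2,"z": 4,"spin": 0,"grip": 0},{"x": 15.9,"y": 2.2,"z": 9,"spin": 0,"grip": 0},{"x": 15.9,"y": 2.2,"z": 14,"spin": 0,"grip": 0},{"x": 15.9,"y": 2.2,"z": 17.5,"spin": 0,"grip": 0},{"x": 15.9,"y": 2.2,"z": 17.5,"spin": 0,"grip": 0}]'

```text
time_s: 4.5
ee_pos: [0.5156, 0.0426, 0.0547]
eef_rot: [[-0.946, 0.324, -0.005], [0.324, 0.946, -0.0], [0.005, -0.002, -1.0]]
ft_force: [0.1, 0.0, -0.3]
grip_width: -0.001
grip_force: 0.0
```

```bash
python3 - <<'E'
from h import *
for i in range(4):
    s=snap("side");st=status.get_state();print(st["time_s"],st["ee_pos"],st["ft_force"])
print(proj(s,st["ee_pos"]))
a=s["img"][140:270,220:460,::-1];cv2.imwrite("pics/s1.png",cv2.resize(a,None,fx=3.3,fy=3.3,interpolation=2))
E
```

```text
4.55 [0.51709722 0.04259603 0.05623057] [-0.21827645 -0.09482184  0.37411015]
4.6 [0.51817882 0.0425637  0.05724156] [ 0.29949173 -0.36340045  0.03675916]
4.65 [0.51877512 0.04249539 0.05782221] [-0.04310566  0.43105898 -0.06847426]
4.7 [0.51900264 0.04244767 0.05805933] [-0.30463425  0.40743713 -0.31472564]
[303.97564411 197.25492054]
```

View pics/s1.png

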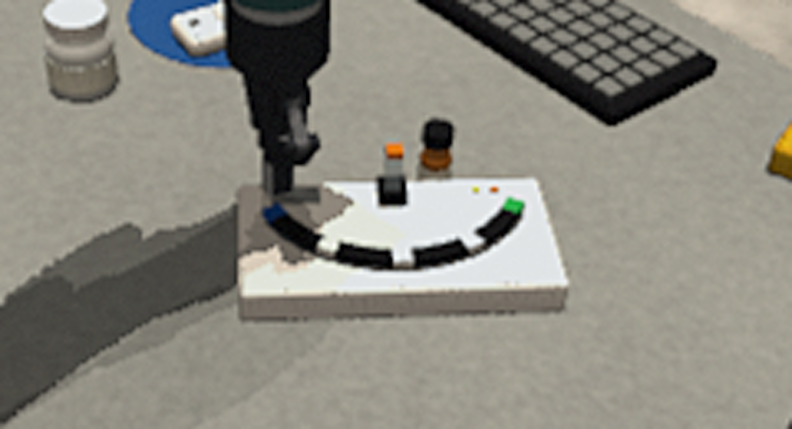

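Fingertips hover just above blue: the tip is near crop (280,195) and the blue mark at (274,212). Next is a slow descent.

Call:
servo_tool --commands '[{"x": 0.1,"y": 0.2,"z": 0.5,"spin": 0,"grip": 0},{"x": 0.1,"y": 0.2,"z": 1.0,"spin": 0,"grip": 0},{"x": 0.1,"y": 0.2,"z": 1.3,"spin": 0,"grip": 0},{"x": 0.1,"y": 0.2,"z": 1.45,"spin": 0,"grip": 0},{"x": 0.1,"y": 0.2,"z": 1.55,"spin": 0,"grip": 0},{"x": 0.1,"y": 0.2,"z": 1.55,"spin": 0,"grip": 0},{"x": 0.1,"y": 0.2,"z": 1.55,"spin": 0,"grip": 0},{"x": 0.1,"y": 0.2,"z": 1.55,"spin": 0,"grip": 0}]'

```text
time_s: 5.7
ee_pos: [0.5175, 0.0444, 0.0409]
eef_rot: [[-0.946, 0.325, 0.0], [0.325, 0.946, 0.0], [-0.0, 0.0, -1.0]]
ft_force: [0.1, 0.1, -0.4]
grip_width: -0.001
grip_force: 0.0
```

Call:
servo_tool --commands '[{"x": 0,"y": 0,"z": 0.1,"spin": 0,"grip": 0},{"x": 0,"y": 0,"z": 0.2,"spin": 0,"grip": 0},{"x": 0,"y": 0,"z": 0.3,"spin": 0,"grip": 0},{"x": 0,"y": 0,"z": 0.4,"spin": 0,"grip": 0},{"x": 0,"y": 0,"z": 0.45,"spin": 0,"grip": 0},{"x": 0,"y": 0,"z": 0.45,"spin": 0,"grip": 0},{"x": 0,"y": 0,"z": 0.45,"spin": 0,"grip": 0},{"x": 0,"y": 0,"z": 0.45,"spin": 0,"grip": 0}]'

```text
time_s: 6.7
ee_pos: [0.5174, 0.0444, 0.0364]
eef_rot: [[-0.946, 0.325, 0.0], [0.325, 0.946, 0.0], [-0.0, 0.0, -1.0]]
ft_force: [0.0, 0.9, 3.5]
grip_width: -0.001
grip_force: 1.3
```

```bash
python3 - <<'E'
from h import *
F=[];P=[]
for i in range(8):
    snap("side");st=status.get_state();F.append(st["ft_force"]);P.append(st["ee_pos"])
print(st["time_s"],np.mean(F,0),np.std(F,0),P[0],P[-1])
E
```

```text
7.1 [-0.81218033 -0.31626621  2.68662582] [0.62317964 0.54485893 0.44325642] [0.51742062 0.04434762 0.03633694] [0.51740536 0.04437248 0.03629194]
```

Contact is confirmed: 2.7 N at z = 36.3 mm. Now sliding in 20° pieces.

Call:
servo_tool --commands '[{"x": -0.14,"y": -0.45,"z": 0.03,"spin": 0,"grip": 0},{"x": -0.29,"y": -0.91,"z": 0.03,"spin": 0,"grip": 0},{"x": -0.47,"y": -1.36,"z": 0.03,"spin": 0,"grip": 0},{"x": -0.66,"y": -1.8,"z": 0.03,"spin": 0,"grip": 0},{"x": -0.87,"y": -2.23,"z": 0.03,"spin": 0,"grip": 0},{"x": -1.1,"y": -2.65,"z": 0.03,"spin": 0,"grip": 0},{"x": -1.35,"y": -3.06,"z": 0.03,"spin": 0,"grip": 0},{"x": -1.62,"y": -3.46,"z": 0.03,"spin": 0,"grip": 0}]'

```text
time_s: 8.1
ee_pos: [0.5214, 0.0061, 0.0359]
eef_rot: [[-0.946, 0.325, -0.0], [0.325, 0.946, 0.0], [0.0, -0.0, -1.0]]
ft_force: [0.2, 2.0, 2.5]
grip_width: 0.0
grip_force: 1.6
```

```bash
cat > chk.py <<'E'
from h import *
q=np.load("q.npy");F=[]
for i in range(3):
    s=snap("side");st=status.get_state();F.append(st["ft_force"])
p=np.array(st["ee_pos"]);c=upt(q,[-.075,0,0]);d=p-c
print(st["time_s"],np.mean(F,0).round(2),p.round(4),"r",np.hypot(*d[:2]).round(4),"ang",np.degrees(np.arctan2(d[1],d[0])-q[2]).round(1)%360)
t=vision.trace("unit","side");m=t[0]["pixels"];print(m.sum(),np.argwhere(m).max(0),np.argwhere(m).min(0))
E
python3 chk.py
```

```text
8.25 [-0.2  -0.11  2.99] [0.5217 0.0053 0.036 ] r 0.1098 ang 320.5
3546 [236 390] [194 292]
```

Call:
servo_tool --commands '[{"x": -0.29,"y": -0.39,"z": 0,"spin": 0,"grip": 0},{"x": -0.58,"y": -0.76,"z": 0,"spin": 0,"grip": 0},{"x": -0.9,"y": -1.12,"z": 0,"spin": 0,"grip": 0},{"x": -1.23,"y": -1.47,"z": 0,"spin": 0,"grip": 0},{"x": -1.58,"y": -1.8,"z": 0,"spin": 0,"grip": 0},{"x": -1.94,"y": -2.12,"z": 0,"spin": 0,"grip": 0},{"x": -2.32,"y": -2.42,"z": 0,"spin": 0,"grip": 0},{"x": -2.7,"y": -2.7,"z": 0,"spin": 0,"grip": 0}]'

```text
time_s: 9.3
ee_pos: [0.5383, -0.0282, 0.0359]
eef_rot: [[-0.946, 0.325, -0.0], [0.325, 0.946, -0.0], [0.0, -0.0, -1.0]]
ft_force: [-1.5, 1.6, 3.6]
grip_width: 0.001
grip_force: 1.6
```

Call:
servo_tool --commands '[{"x": -0.4,"y": -0.26,"z": 0,"spin": 0,"grip": 0},{"x": -0.81,"y": -0.51,"z": 0,"spin": 0,"grip": 0},{"x": -1.23,"y": -0.74,"z": 0,"spin": 0,"grip": 0},{"x": -1.66,"y": -0.96,"z": 0,"spin": 0,"grip": 0},{"x": -2.1,"y": -1.15,"z": 0,"spin": 0,"grip": 0},{"x": -2.55,"y": -1.32,"z": 0,"spin": 0,"grip": 0},{"x": -3.01,"y": -1.47,"z": 0,"spin": 0,"grip": 0},{"x": -3.47,"y": -1.61,"z": 0,"spin": 0,"grip": 0}]'

```text
time_s: 10.3
ee_pos: [0.566, -0.0547, 0.036]
eef_rot: [[-0.946, 0.325, -0.0], [0.325, 0.946, -0.0], [0.0, -0.0, -1.0]]
ft_force: [-2.3, 0.8, 3.1]
grip_width: 0.001
grip_force: 1.6
```

```bash
python3 chk.py; python3 - <<'E'
from h import *
s=snap("side");print(blob(s["img"],"b"),blob(s["img"],"g"))
a=s["img"][140:270,220:460,::-1];cv2.imwrite("pics/s2.png",cv2.resize(a,None,fx=3.3,fy=3.3,interpolation=2))
E
```

```text
10.45 [-0.95  0.19  2.54] [ 0.5668 -0.0552  0.0361] r 0.1098 ang 0.7
3579 [236 391] [193 290]
[(np.int32(1021), array([288.61, 143.09])), (np.int32(19), array([302.68, 204.37])), (np.int32(410), array([554.14, 233.32])), (np.int32(32), array([584.47, 239.31])), (np.int32(25), array([599.36, 248.36])), (np.int32(18), array([614.67, 257.56])), (np.int32(6), array([629.5, 266.5]))] [(np.int32(18), array([374.78, 202.78]))]
```

View pics/s2.png

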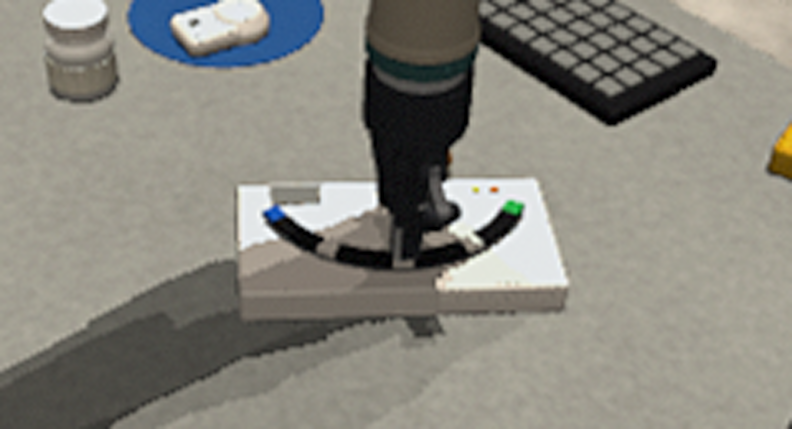

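The fingertips are on the middle white mark, at crop (403,260). The blue and green blobs haven't shifted, so the unit hasn't moved. I'll continue to green.

Call:
servo_tool --commands '[{"x": -0.46,"y": -0.11,"z": 0,"spin": 0,"grip": 0},{"x": -0.93,"y": -0.21,"z": 0,"spin": 0,"grip": 0},{"x": -1.4,"y": -0.28,"z": 0,"spin": 0,"grip": 0},{"x": -1.88,"y": -0.33,"z": 0,"spin": 0,"grip": 0},{"x": -2.36,"y": -0.36,"z": 0,"spin": 0,"grip": 0},{"x": -2.84,"y": -0.37,"z": 0,"spin": 0,"grip": 0},{"x": -3.32,"y": -0.36,"z": 0,"spin": 0,"grip": 0},{"x": -3.8,"y": -0.33,"z": 0,"spin": 0,"grip": 0}]'

```text
time_s: 11.55
ee_pos: [0.601, -0.0701, 0.036]
eef_rot: [[-0.946, 0.325, -0.0], [0.325, 0.946, -0.0], [0.0, -0.0, -1.0]]
ft_force: [-2.7, 0.4, 3.1]
grip_width: 0.0
grip_force: 1.6
```

Call:
servo_tool --commands '[{"x": -0.48,"y": 0.06,"z": 0,"spin": 0,"grip": 0},{"x": -0.95,"y": 0.13,"z": 0,"spin": 0,"grip": 0},{"x": -1.42,"y": 0.22,"z": 0,"spin": 0,"grip": 0},{"x": -1.89,"y": 0.33,"z": 0,"spin": 0,"grip": 0},{"x": -2.35,"y": 0.47,"z": 0,"spin": 0,"grip": 0},{"x": -2.8,"y": 0.62,"z": 0,"spin": 0,"grip": 0},{"x": -3.25,"y": 0.8,"z": 0,"spin": 0,"grip": 0},{"x": -3.69,"y": 0.99,"z": 0,"spin": 0,"grip": 0}]'

```text
time_s: 12.55
ee_pos: [0.6392, -0.0726, 0.036]
eef_rot: [[-0.946, 0.325, 0.0], [0.325, 0.946, -0.0], [-0.0, -0.0, -1.0]]
ft_force: [-2.3, -0.7, 3.1]
grip_width: 0.002
grip_force: 1.6
```

Call:
servo_tool --commands '[{"x": -0.43,"y": 0.22,"z": 0,"spin": 0,"grip": 0},{"x": -0.85,"y": 0.45,"z": 0,"spin": 0,"grip": 0},{"x": -1.26,"y": 0.7,"z": 0,"spin": 0,"grip": 0},{"x": -1.66,"y": 0.96,"z": 0,"spin": 0,"grip": 0},{"x": -2.05,"y": 1.25,"z": 0,"spin": 0,"grip": 0},{"x": -2.42,"y": 1.55,"z": 0,"spin": 0,"grip": 0},{"x": -2.78,"y": 1.87,"z": 0,"spin": 0,"grip": 0},{"x": -3.13,"y": 2.2,"z": 0,"spin": 0,"grip": 0}]'

```text
time_s: 13.55
ee_pos: [0.6759, -0.0618, 0.036]
eef_rot: [[-0.946, 0.325, 0.0], [0.325, 0.946, -0.0], [-0.0, -0.0, -1.0]]
ft_force: [-2.3, -2.1, 2.1]
grip_width: -0.001
grip_force: 1.6
```

```bash
python3 chk.py; python3 - <<'E'
from h import *
s=snap("side");print(blob(s["img"],"b")[1],blob(s["img"],"g"))
a=s["img"][140:270,220:460,::-1];cv2.imwrite("pics/s3.png",cv2.resize(a,None,fx=3.3,fy=3.3,interpolation=2))
E
```

```text
13.7 [-0.48 -0.63  2.87] [ 0.6767 -0.0614  0.0362] r 0.11 ang 60.8
3752 [236 391] [194 292]
(np.int32(19), array([303.  , 204.16])) []
```

View pics/s3.png

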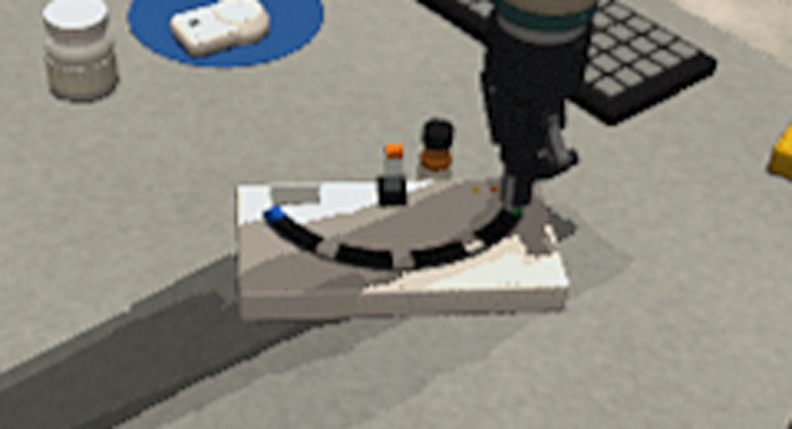

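The fingertips are on the green mark, at crop (515,208), pressing 1.8 mm at about 2.9 N. The unit, cuvette and vial are where they started.

```bash
python3 -c "
from workcell import job
print(job.close_job())"
```

```text
the job is handed in; nothing more can be done
None
```

I slid the closed fingertips from the blue end to the green end at about 3 N and handed the job in with them resting on green, strip pressed about 1.8 mm; the side camera showed no shift of the unit, cuvette or vial, and no verdict came back.

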